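# Release the battery pack and catch it

## Task

Press the brass release paddle of the charging dock all the way down with one finger, having the other finger stand in the chute so that it stops the battery pack when the spring shoots it out, about 2 cm out of its seat and before it slides away. Finish while holding like this: paddle still pressed down, pack still pushing against your finger. Do not lift the pack, and leave the other things on the console alone.

Things in the scene. Friction and masses are not known exactly. Their poses are not given: they have to be found in the camera images.
- dock: White charging dock, fixed. Origin on the table under the chute's centre line, at the front face of the seated pack. x: along the chute, the way the pack shoots out; y: sideways to the paddle; z up. Base plate 14 mm thick, x -105 to 65, y -35 to 85 mm; its top is the floor of seat and chute. Seat x -50 to 0, between cheeks 6 mm thick, inner faces y = +-23.5, x -59 to -6, tops z = 32 mm.
- chute_mid (a point): Point on the chute floor, on its centre line, 20 mm in front of the seated pack (x = 20, y = 0, z = 14 mm in the dock's frame): where the pack's front is best stopped. Chute: x 4 to 65 mm, open in front and above; rails at y = +-23.5 to 29.5 mm stand only 4 mm above the floor. A steel gate (x 0 to 4 mm, 6 mm above the floor) keeps the pack seated.
- housing_top (a point): Centre of the top of the white spring housing behind the pack (46 x 60 mm, x -105 to -59, top z = 56 mm in the dock's frame).
- ejector (a joint): Travel of the steel spring ejector behind the pack, in m: 0 cocked, grows towards the chute, stops at 0.040. It pushes the pack with 4 N at 0, falling to 2 N at 0.040. Once the gate is down it acts at once, and a pack that nothing stops shoots off along the chute.
- pack: Grey block battery pack, 50 mm (its x, along the chute) x 44 wide x 30 tall, about 0.12 kg, loose in the seat. Origin at the centre of its underside: seated at x = -25, y = 0, z = 14 mm in the dock's frame, axes parallel. Caught well it stands 8 to 38 mm out (origin x -17 to +13 mm); past x = +35 mm it has slid away.
- release_top (a point): Centre of the top of the brass release paddle, a flat plate 40 mm (dock x) x 36 (dock y) x 6 beside the chute: x = 30, y = 60, z = 31 mm in the dock's frame when up, moving down with it to z = 22 mm, which is 8 mm above the chute floor and 4 mm above the rails: a second fingertip level with the pressing one then stands free in the chute.
- release (a joint): How far the release paddle is pressed, in m: 0 up, 0.009 fully down (hard stop). The gate sinks with it and lets the pack go at about 0.006. Pressing takes 1 to 3 N of spring plus up to about 4 N of friction at the gate, which ends when the pack goes. It springs back up when let go.
- vase: Bystander: blue ceramic vase with a metal band, 69 mm across, 155 mm tall, loose on the table within 0.25 m of the dock. Origin at the centre of its underside, z up.
- jar: Bystander: dark glass jar, 56 mm across, 100 mm tall, loose on the table within 0.25 m of the dock. Origin at the centre of its underside, z up.
- coaster: Bystander: pale stone coaster, disc 84 mm across, 10 mm thick, loose on the table within 0.25 m of the dock. Origin at the centre of its underside, z up.
- fob: Bystander: black car-key fob lying flat, 62 x 34 x 14 mm, loose on the table within 0.25 m of the dock. Origin at the centre of its underside, z up.
Mind the look-alikes: they are no part of the job. Of the things like the dock, leave any that is blue; of the rest the smaller one is meant.

How it is judged:
At the end, for the whole second after the job is handed in: The fingers hold the paddle at least 7 mm down and the pack stands still, flat on the chute floor (within 5 mm and 0.15 rad), 8 to 38 mm out of its seat, pushing against the fingers with more than 0.8 N (value of joint release above 0.007 m and contact force between the fingers and release above 0.5 N and contact force between the fingers and pack above 0.8 N and x of pack in the frame of dock between -0.017 and 0.013 m and z of pack in the frame of dock between 0.01 and 0.019 m and angle between pack's own z axis and vertical below 0.15 rad and linear speed of pack below 0.02 m/s); the arm keeps its last pose, push and grip.
It fails at once if the pack slides away (more than 60 mm out) (x of pack in the frame of dock above 0.035 m).
It fails at once if the pack is lifted more than 12 mm or tipped more than 0.5 rad (z of pack in the frame of dock above 0.026 m or angle between pack's own z axis and vertical above 0.5 rad).
It fails at once if the vase or the jar is moved more than 15 mm or tipped (distance of any of vase, jar from where it was at the start of the episode above 0.015 m or angle between any of vase, jar's own z axis and vertical above 0.3 rad).
It fails at once if the coaster or the fob is moved more than 15 mm or tipped (distance of any of coaster, fob from where it was at the start of the episode above 0.015 m or angle between any of coaster, fob's own z axis and vertical above 0.3 rad).
It also fails if it takes over 29 s, if anything falls off the work surface, if the arm or the gripper's body presses on something with over 40 N, if the wrist force passes 120 N, or if a joint passes its speed limit or range.

## Robot

A 7-joint arm with a two-finger parallel gripper is mounted at the origin on the work surface. World frame = base frame: x ahead of the robot, y to its left, z up, the work surface at z = 0. Lengths are in m, angles in rad, forces in N, time in s.
With the tool pointing down it reaches from about 0.425 to 0.875 m from the base axis. Payload 4.7 kg.
Tool frame: the origin (TCP) lies midway between the tips of the shut fingers; the grasp point (between the pads) lies 19 mm behind it; z points along the fingers, y is the direction in which the jaws open and shut (so a half turn about z gives the same grasp; the last joint's range is limited). The gripper opens to 87 mm and grips with 3 to 60 N. Pads are 19 mm wide; open, the fingers measure 117 mm over their backs; the gripper's body (75 mm by 190 mm) begins 51 mm behind the grasp point.
Start: joints at [1.25, 0.321, -0.07, 1.45, 0.023, 1.371, -0.057], TCP at [0.214, -0.614, 0.223] pointing down, gripper open.
Joint ranges: [-2.86, 2.86], [-0.3, 2.09], [-1.38, 1.24], [0.06, 2.45], [-1.56, 4.7], [0.09, 2.05], [-2.69, 2.69]. Speed limits (rad/s): [2.57, 2.57, 3.14, 3.14, 3.14, 3.14, 3.14].

## Interface

Orientations are given as a rotation vector (axis times angle).
In Python, from bench import get_state, eyes, job gives the robot as it stands. The module is installed in compiled form; this text tells all that it offers.
- The arm moves only by the shell command python3 -m jog 'ROWS' [FORCE]. ROWS is JSON, a list that holds one entry, the list of rows, each a list of 5 numbers: the opening, from 0 (shut) to 1 (fully open), then the shift along the tool's x, y, z in units of 40 mm (1.0 is 40 mm), then the turn about the tool's z in units of 5 degrees (1.0 is 5 degrees). In form: [[[jaw, dx, dy, dz, turn], ...]]. A call has 1 to 10 rows; each row shifts and turns the commanded pose from where the row before left it, along the tool's axes as they then stand; what a row does not reach is not made up. A row lasts 1/8 s, in which the tool goes at most 62.5 mm and 10.7 degrees, less where a joint would pass 70% of its speed; a pose out of reach is approached as far as the arm can. A call is refused whole if a number of a shift passes 1 or a number of a turn 1, either way. A call with a gripper value outside its range is refused whole. The fingers move at their own pace and stop on an object; FORCE is the grip in N (left out, the last holds). Time passes only in rows, so rows that do not move let the fingers close. It gives the time, the measured TCP pose, the force and the opening at its end, in the units of the state.
- get_state(): the state, without advancing time (a new reading comes with each control period).
- eyes.get_image(name): name is "side" or "top"; returns (picture, depth): 400x640x3 uint8, red, green, blue; 400x640 float32, m along the optical axis (not along the pixel's ray), 0 where there is no reading.
- eyes.camera_params(name): a dict with "camera_matrix" (3x3 intrinsics, pixels), "pose" (4x4, takes a point from camera to world coordinates). Camera axes: x right, y down, z forward; pixel columns grow to the right and rows downward; lengths in m; the calibration is good to about 2 mm. A picture is of the moment at which its call begins. camera_params takes no time and is no camera call.
- job.close_job(): hands the job in, once; it reports no verdict.
The state is a dict: "time": time; "joint_positions": joint angles; "qd": joint speeds; "joint_torque": joint torques, N m; "position": TCP position; "tool_rot": TCP orientation; "ft_force": force on the tool from outside, world axes, zero at the start; "torque": the same for the moment, N m; "grip_width": opening from 0.0 (shut) to 1.0 (fully open).
Only numpy, scipy, OpenCV 4.12 (cv2) and the standard library are available. Lean on these libraries where they do the work, as an engineer would, in place of code of your own. Each camera call takes 0.05 s, during which the arm holds its last target. There are 200 camera calls.

## Working session

There is one attempt and no reset: what is moved stays moved. The work goes in short steps, Python scripts to look and compute and a shell command to move; the robot and the scene stay as the last step left them, time stands still between calls to the robot, and variables do not carry over. Pictures are saved under pics/ and viewed, about 8 in all and at most 12, crops included, and the job is handed in when it is done.

```bash
mkdir -p pics
python3 - <<'E'
from bench import get_state, eyes
import cv2,numpy as np
print(get_state())
for n in("top","side"):
    im,d=eyes.get_image(n); np.savez(n+'0.npz',im=im,d=d,K=eyes.camera_params(n)["camera_matrix"],P=eyes.camera_params(n)["pose"])
    cv2.imwrite(f'pics/{n}0.png',im[:,:,::-1]); print(n,eyes.camera_params(n))
E
```

```text
{'time': 0.0, 'joint_positions': array([ 1.25013301,  0.32183014, -0.07011786,  1.45165784,  0.02258565,
        1.37078313, -0.05687572]), 'qd': array([-5.83033102e-05, -3.01038521e-04,  1.62369555e-03,  4.03647988e-04,
        1.62967862e-03, -1.00232303e-03,  1.78810576e-03]), 'joint_torque': array([ 8.41359656e-05, -4.91288352e+01, -4.03519431e-01, -3.12532532e+01,
       -6.37794798e-02,  4.37053211e-02,  2.15193263e-04]), 'position': array([ 0.21335396, -0.61341253,  0.22146573]), 'tool_rot': array([-3.09583982e+00, -5.23213171e-01,  6.06035538e-04]), 'ft_force': array([ 0.57652701, -0.20297349,  0.35101094]), 'torque': array([-0.01191555,  0.00115329, -0.01020938]), 'grip_width': 0.9985332090866408}
top {'camera_matrix': array([[371.57885482,   0.        , 319.55637525],
       [  0.        , 371.57885482, 199.52556905],
       [  0.        ,   0.        ,   1.        ]]), 'pose': array([[-1.03936407e-02, -9.93541773e-01,  1.12989897e-01,
         4.89720239e-01],
       [-9.99945859e-01,  1.02703888e-02, -1.67287227e-03,
         6.08214831e-02],
       [ 5.01618308e-04, -1.13001167e-01, -9.93594729e-01,
         1.02454738e+00],
       [ 0.00000000e+00,  0.00000000e+00,  0.00000000e+00,
         1.00000000e+00]])}
side {'camera_matrix': array([[495.42052988,   0.        , 315.6510867 ],
       [  0.        , 495.42052988, 204.24756952],
       [  0.        ,   0.        ,   1.        ]]), 'pose': array([[ 0.92067348, -0.27158764,  0.2803578 ,  0.26885227],
       [-0.39018191, -0.66036415,  0.64162081, -0.68498527],
       [ 0.01088196, -0.70011381, -0.71394834,  0.86870263],
       [ 0.        ,  0.        ,  0.        ,  1.        ]])}
```

View pics/top0.png

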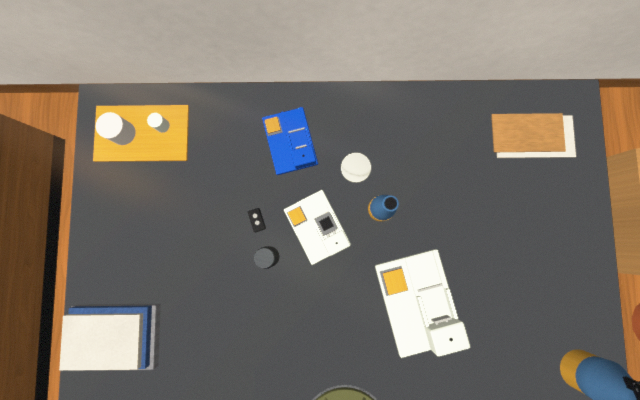

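View pics/side0.png

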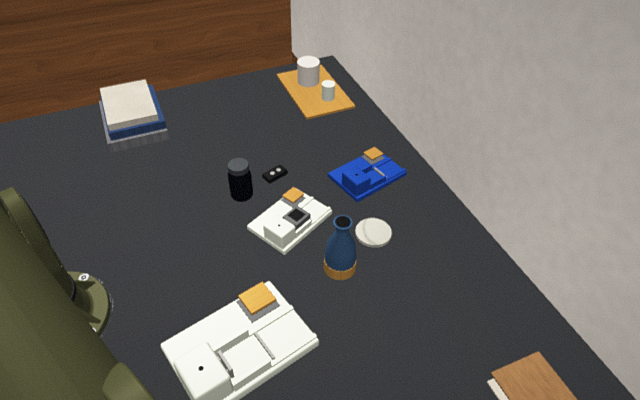

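Top view: the small white dock is centred near (317,227), with its paddle at (297,215), pack at (326,223) and housing at (335,243). The blue dock (290,140) and the large white dock (420,305) are the look-alikes. The vase is at (383,207), jar at (264,258), fob at (257,220) and coaster at (356,167).

```bash
cat > h.py <<'E'
import numpy as np,cv2
def load(n):
    z=np.load(n); return z['im'],z['d'],z['K'],z['P']
def ray(uv,z,K,P):
    uv=np.atleast_2d(uv).astype(float); r=np.c_[uv,np.ones(len(uv))]@np.linalg.inv(K).T@P[:3,:3].T
    o=P[:3,3]; return o+r*((z-o[2])/r[:,2])[:,None]
def proj(p,K,P):
    c=(np.atleast_2d(p)-P[:3,3])@P[:3,:3]; c=c@K.T; return c[:,:2]/c[:,2:]
E
python3 - <<'E'
from h import *
for n,(u0,v0,u1,v1) in {'top':(275,182,360,272),'side':(240,180,340,260)}.items():
    im,d,K,P=load(n+'0.npz'); h=cv2.cvtColor(im,cv2.COLOR_RGB2HSV)
    roi=np.zeros(im.shape[:2],bool); roi[v0:v1,u0:u1]=1
    br=roi&(h[...,0]>10)&(h[...,0]<30)&(h[...,1]>130)&(h[...,2]>120)
    m=cv2.moments(br.astype(np.uint8),True); c=(m['m10']/m['m00'],m['m01']/m['m00'])
    print(n,'brass',c,m['m00'],ray(c,.031,K,P))
    r=cv2.minAreaRect(np.argwhere(br)[:,::-1].astype(np.float32)); print(r, ray(cv2.boxPoints(r),.031,K,P).round(4).tolist())
    w=(roi&(h[...,1]<60)&(h[...,2]>140)).astype(np.uint8)
    cs,_=cv2.findContours(w,0,1); cc=max(cs,key=cv2.contourArea)
    r=cv2.minAreaRect(cc); print('white',r); b=ray(cv2.boxPoints(r),.014,K,P); print(b.round(4).tolist())
    e=cv2.resize(im[v0:v1,u0:u1],None,fx=6,fy=6,interpolation=cv2.INTER_CUBIC); cv2.imwrite(f'pics/{n}crop.png',e[:,:,::-1])
E
```

```text
top brass (296.30645161290323, 215.58064516129033) 186.0 [[0.56008045 0.12185485 0.031     ]]
((296.3000183105469, 215.6000213623047), (13.86362075805664, 12.521980285644531), 63.43495178222656) [[0.5694, 0.1452, 0.031], [0.5842, 0.1151, 0.031], [0.5507, 0.0986, 0.031], [0.536, 0.1286, 0.031]]
white ((316.6787414550781, 226.80389404296875), (63.62168884277344, 44.8643684387207), 62.90445327758789)
[[0.5805, 0.1613, 0.014], [0.6357, 0.0516, 0.014], [0.4805, -0.0249, 0.014], [0.4272, 0.0834, 0.014]]
side brass (292.44444444444446, 194.4388888888889) 180.0 [[0.55893882 0.11968671 0.031     ]]
((292.4512634277344, 194.43905639648438), (12.806248664855957, 16.71059226989746), 51.34019470214844) [[0.5352, 0.1286, 0.031], [0.5777, 0.1509, 0.031], [0.5827, 0.1107, 0.031], [0.541, 0.0897, 0.031]]
white ((289.46905517578125, 218.46463012695312), (46.659751892089844, 76.10431671142578), 48.81407165527344)
[[0.427, 0.0801, 0.014], [0.6136, 0.1894, 0.014], [0.635, 0.0463, 0.014], [0.4579, -0.0433, 0.014]]
```

View pics/topcrop.png

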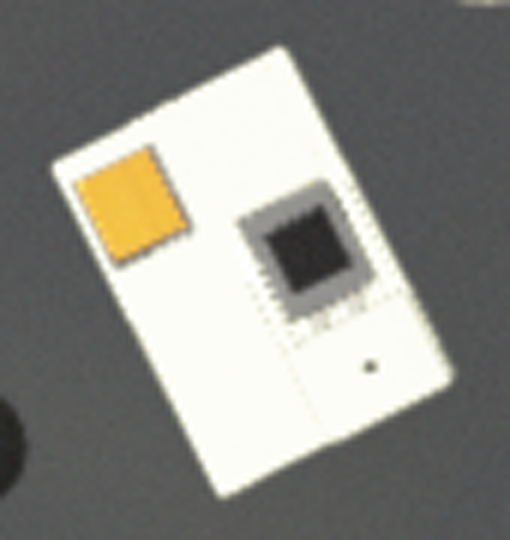

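The crop shows the dock corners at (52,165), (283,45) and (220,497). The paddle is centred at (131,206) and the pack top at (306,248). Next I fit the dock pose and work out where the tool must go.

Run:
```python
from h import *
from bench import get_state
from scipy.spatial.transform import Rotation as R
im,d,K,P=load('top0.npz'); s=load('side0.npz')
f=lambda x,y:(275-.42+x/6,182-.42+y/6)
W=[];D=[]
for px,m in [((52,165),(65,85,14)),((283,45),(65,-35,14)),((220,497),(-105,85,14)),((306.5,248),(-25,0,44))]:
    W.append(ray(f(*px),m[2]/1e3,K,P)[0]);D.append(m)
W.append(ray((296.3,215.6),.031,K,P)[0]);D.append((30,60,31))
W.append(ray((292.45,194.44),.031,s[2],s[3])[0]);D.append((30,60,31))
W=np.array(W)[:,:2];D=np.array(D)[:,:2]/1e3
wm,dm=W.mean(0),D.mean(0);A=D-dm;B=W-wm
th=np.arctan2((A[:,0]*B[:,1]-A[:,1]*B[:,0]).sum(),(A*B).sum()); r=np.array([[np.cos(th),-np.sin(th)],[np.sin(th),np.cos(th)]])
t=wm-r@dm; print('th',np.degrees(th),'t',t,'res mm',((r@D.T).T+t-W).round(4).tolist())
np.savez('dock.npz',th=th,t=t)
st=get_state();T=R.from_rotvec(st['tool_rot']).as_matrix();print(T.round(3))
for q in [(30,60),(20,0),(25,30)]: print(q,r@np.array(q)/1e3+t)
# bystander heights in dock frame
for n,uv,z in [('vase',(383,204),.155),('jar',(264,258),.1),('fob',(257,220),.014),('coaster',(356,167),.01)]:
    w=ray(uv,z,K,P)[0]; print(n,w,'dock',r.T@(w[:2]-t))
```

```text
th 26.873489843060387 t [0.56036463 0.05420089] res mm [[0.0005, 0.0009], [0.0007, -0.0004], [-0.0013, -0.0007], [-0.0009, -0.0008], [-0.0, -0.0006], [0.0011, 0.0016]]
[[ 0.944  0.329 -0.001]
 [ 0.329 -0.944  0.002]
 [-0.    -0.002 -1.   ]]
(30, 60) [0.56000352 0.12128196]
(20, 0) [0.57820477 0.06324133]
(25, 30) [0.56910414 0.09226165]
vase [ 0.57646905 -0.08975719  0.155     ] dock [-0.05070698 -0.13569113]
jar [0.45150509 0.19743023 0.1       ] dock [-0.03236064  0.17696846]
fob [0.55035312 0.22983815 0.014     ] dock [0.07046157 0.16119505]
coaster [ 0.69490685 -0.04298374  0.01      ] dock [ 0.07608297 -0.1475054 ]
```

```bash
python3 -m jog '[[[0.52,0.7,-0.68,0,0],[0.52,0.7,-0.68,0,0],[0.52,0.7,-0.68,0,0],[0.52,0.7,-0.68,0,0],[0.52,0.7,-0.68,0,0],[0.52,0.7,-0.68,0,0],[0.52,0.7,-0.68,0,0],[0.52,0.7,-0.68,0,0],[0.52,0.7,-0.68,0,0],[0.52,0.7,-0.68,0,0]]]'
python3 -m jog '[[[0.52,0.7,-0.68,0,0],[0.52,0.7,-0.68,0,0],[0.52,0.7,-0.68,0,0],[0.52,0.7,-0.68,0,0],[0.52,0.7,-0.68,0,0],[0.52,0.7,-0.68,0,0],[0.52,0.7,-0.68,0,0],[0.52,0.7,-0.68,0,0],[0.52,0.7,-0.68,0,-0.8],[0.52,0,0,0,-0.75]]]'
cat > rel.py <<'E'
from h import *
from bench import get_state
from scipy.spatial.transform import Rotation as R
z=np.load('dock.npz');th=float(z['th']);t=z['t'];r=np.array([[np.cos(th),-np.sin(th)],[np.sin(th),np.cos(th)]])
s=get_state();T=R.from_rotvec(s['tool_rot']).as_matrix()
p=s['position'];q=r.T@(p[:2]-t)
g=np.r_[r@[.030,.030]+t,.05]
print('t',s['time'],'dock mm',q*1e3,p[2]*1e3,'yaw err deg',np.degrees(np.arctan2(T[1,0],T[0,0])-th),'tilt',T[:,2],'F',s['ft_force'],'jaw',s['grip_width'])
print('units to (30,30,z50):',T.T@(g-p)/.04)
E
python3 rel.py
```

```text
time: 1.35
position: [0.3888, -0.2637, 0.2223]
tool_rot: [-3.098, -0.523, 0.001]
ft_force: [0.2, -0.4, 0.4]
grip_width: 0.517
time: 2.6
position: [0.5464, 0.0532, 0.2221]
tool_rot: [-3.05, -0.743, -0.0]
ft_force: [-0.7, -0.1, 0.1]
grip_width: 0.519
t 2.6 dock mm [-12.95407561   5.39592276] 222.14322938919685 yaw err deg 0.5283285436272095 tilt [-5.55351262e-04  2.56233906e-03 -9.99996563e-01] F [-0.73024268 -0.1311986   0.09418929] jaw 0.5186660645473573
units to (30,30,z50): [ 1.07652459 -0.59428011  4.30583805]
```

```bash
python3 -m jog '[[[0.52,0.54,-0.3,0.6,0.1],[0.52,0.54,-0.3,0.6,0],[0.52,0,0,0.8,0],[0.52,0,0,0.8,0],[0.52,0,0,0.8,0],[0.52,0,0,0.6,0],[0.52,0,0,0,0],[0.52,0,0,0,0]]]'
python3 rel.py
python3 - <<'E'
from h import *
from bench import eyes
o=[]
for n,(u0,v0,u1,v1) in {'top':(270,170,370,270),'side':(235,150,335,250)}.items():
    im,d=eyes.get_image(n); np.savez(n+'1.npz',im=im,d=d); o.append(cv2.resize(im[v0:v1,u0:u1],None,fx=4,fy=4,interpolation=cv2.INTER_CUBIC))
cv2.imwrite('pics/near1.png',np.hstack(o)[:,:,::-1])
E
```

```text
time: 3.6
position: [0.5746, 0.09, 0.0553]
tool_rot: [3.058, 0.718, 0.002]
ft_force: [1.5, 0.3, -0.1]
grip_width: 0.516
t 3.6 dock mm [28.86565394 25.54507927] 55.3425646066714 yaw err deg -0.4375569382574641 tilt [ 9.87714250e-04  1.95613743e-04 -9.99999493e-01] F [ 1.48815135  0.32319524 -0.14759994] jaw 0.5156309535230497
units to (30,30,z50): [ 0.02737753 -0.11162168  0.13356125]
```

View pics/near1.png

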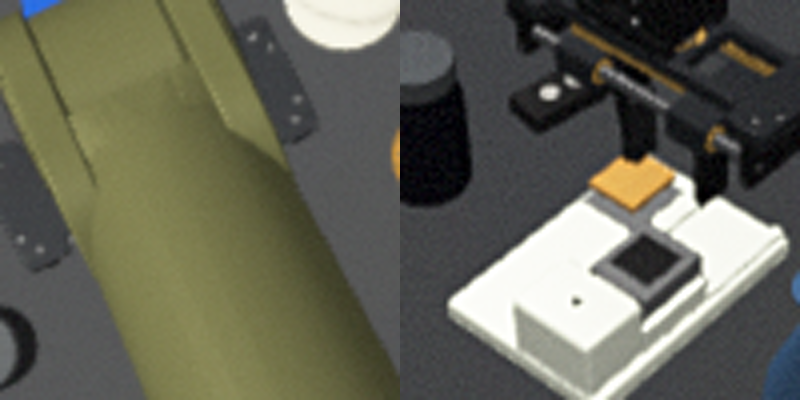

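The side crop shows the left fingertip at (640,160), over the brass paddle, and the right fingertip at (710,200), above the chute in front of the pack. I compare both with the predicted projections, then step down.

```bash
python3 - <<'E'
from h import *
z=np.load('dock.npz');th=float(z['th']);t=z['t'];r=np.array([[np.cos(th),-np.sin(th)],[np.sin(th),np.cos(th)]])
_,_,K,P=load('side0.npz')
for y in (.0555,-.0045):
  for x in (.0195,.0385): print(x,y,((proj(np.r_[r@[x,y]+t,.0553],K,P)[0]-[235,150])*4+[400,0]).round())
E
python3 -m jog '[[[0.52,0.02,-0.11,0,0],[0.52,0,0,0.25,0],[0.52,0,0,0.15,0],[0.52,0,0,0,0],[0.52,0,0,0,0]]]'
python3 rel.py
```

```text
0.0195 0.0555 [623. 159.]
0.0385 0.0555 [645. 142.]
0.0195 -0.0045 [700. 206.]
0.0385 -0.0045 [722. 189.]
time: 4.32
position: [0.5728, 0.0941, 0.0384]
tool_rot: [-3.058, -0.718, 0.0]
ft_force: [0.6, 0.0, -0.2]
grip_width: 0.52
t 4.325 dock mm [29.11175988 29.92849403] 38.43018035488706 yaw err deg -0.4455998057064894 tilt [-1.60604831e-04 -2.95590788e-05 -9.99999987e-01] F [ 0.63909613  0.02392779 -0.1501139 ] jaw 0.5200027810454942
units to (30,30,z50): [ 0.02214602 -0.00197331 -0.28924888]
```

```bash
python3 -m jog '[[[0.52,0,0,0.15,0],[0.52,0,0,0.1,0],[0.52,0,0,0.1,0],[0.52,0,0,0.08,0],[0.52,0,0,0.03,0],[0.52,0,0,0,0],[0.52,0,0,0,0],[0.52,0,0,0,0]]]'
python3 rel.py
python3 - <<'E'
from h import *
from bench import eyes
o=[]
im,d=eyes.get_image('side'); cv2.imwrite('pics/near2.png',cv2.resize(im[150:250,235:335],None,fx=5,fy=5,interpolation=cv2.INTER_CUBIC)[:,:,::-1])
E
```

```text
time: 5.32
position: [0.574, 0.0947, 0.0219]
tool_rot: [3.058, 0.719, 0.004]
ft_force: [-0.1, -0.5, 11.6]
grip_width: 0.52
t 5.325 dock mm [30.41832323 29.93289468] 21.906918686343882 yaw err deg -0.415701025653277 tilt [ 2.31709943e-03  4.00537293e-06 -9.99997316e-01] F [-0.0593169  -0.45660858 11.55197696] jaw 0.5202911097259308
units to (30,30,z50): [-0.00901178 -0.00087916 -0.70234853]
```

View pics/near2.png

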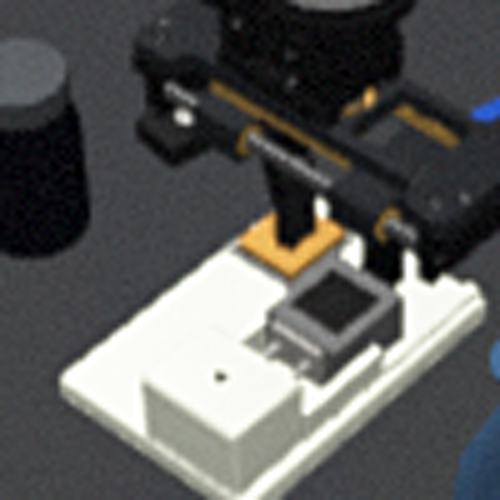

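The pack is out and appears to rest against the finger standing in the chute. The pack's label is at about (337,302) and the paddle looks pressed. I now measure how far the pack came out.

```bash
python3 -m jog '[[[0.52,0,0,0,0],[0.52,0,0,0,0],[0.52,0,0,0,0],[0.52,0,0,0,0]]]'
python3 rel.py
python3 - <<'E'
from h import *
from bench import eyes,get_state
z=np.load('dock.npz');th=float(z['th']);t=z['t'];r=np.array([[np.cos(th),-np.sin(th)],[np.sin(th),np.cos(th)]])
im0,_,K,P=load('side0.npz')
im,d=eyes.get_image('side')
def lab(im):
    g=im.max(2).astype(int); m=(g<60).astype(np.uint8); m[:197]=0;m[222:]=0;m[:,:288]=0;m[:,316:]=0
    n,l,s,c=cv2.connectedComponentsWithStats(m)
    return [(s[i,4],c[i].round(2),(r.T@(ray(c[i],.044,K,P)[0][:2]-t)*1e3).round(1)) for i in range(1,n) if s[i,4]>15]
print('before',lab(im0));print('now',lab(im))
a=[]
for i in range(6): eyes.get_image('side'); a.append(r.T@get_state()['ft_force'][:2])
print(np.round(a,2))
E
```

```text
time: 5.88
position: [0.5739, 0.0946, 0.0219]
tool_rot: [3.058, 0.719, 0.003]
ft_force: [-0.7, -0.8, 12.4]
grip_width: 0.52
t 5.875 dock mm [30.3907005  29.93206995] 21.904839349171887 yaw err deg -0.41574526717799887 tilt [ 2.28430317e-03  9.14957259e-06 -9.99997391e-01] F [-0.7132547  -0.81320499 12.39073566] jaw 0.520248834282872
units to (30,30,z50): [-0.00834029 -0.00091823 -0.70239887]
before [(np.int32(111), array([296.14, 214.49]), array([-24.4,  -0.2]))]
now [(np.int32(61), array([311.34, 200.97]), array([31.4,  1.7])), (np.int32(107), array([301.68, 209.84]), array([-5.1, -0.1])), (np.int32(32), array([309.75, 216.47]), array([ -8.8, -27.8]))]
[[-0.77  0.14]
 [-1.54 -0.67]
 [-1.05 -0.14]
 [-1.89  0.59]
 [-1.08 -0.22]
 [-1.22  0.83]]
```

```bash
python3 -m jog '[[[0.52,-0.04,0,0,0],[0.52,-0.04,0,0.01,0],[0.52,0,0,0,0],[0.52,0,0,0,0],[0.52,0,0,0,0],[0.52,0,0,0,0]]]'
python3 rel.py
python3 - <<'E'
from h import *
from bench import eyes,get_state
z=np.load('dock.npz');th=float(z['th']);t=z['t'];r=np.array([[np.cos(th),-np.sin(th)],[np.sin(th),np.cos(th)]])
_,_,K,P=load('side0.npz'); a=[]
for i in range(8):
    im,d=eyes.get_image('side'); a.append(np.r_[r.T@get_state()['ft_force'][:2],get_state()['ft_force'][2]])
    m=(im.max(2)<60).astype(np.uint8); m[:197]=0;m[222:]=0;m[:,:288]=0;m[:,316:]=0
    n,l,s,c=cv2.connectedComponentsWithStats(m)
    k=1+np.argmax(s[1:,4]); print(s[k,4],(r.T@(ray(c[k],.044,K,P)[0][:2]-t)*1e3).round(1))
print(np.mean(a,0))
cv2.imwrite('pics/near3.png',cv2.resize(im[150:250,235:335],None,fx=5,fy=5,interpolation=cv2.INTER_CUBIC)[:,:,::-1])
E
```

```text
time: 6.98
position: [0.5737, 0.0945, 0.0221]
tool_rot: [-3.057, -0.719, -0.013]
ft_force: [4.1, 2.5, 8.3]
grip_width: 0.522
t 6.975 dock mm [30.09536868 29.93431159] 22.131603716947296 yaw err deg -0.41980058786724334 tilt [ 0.00785304  0.00272076 -0.99996546] F [4.07579031 2.54515361 8.25958046] jaw 0.5220245721034542
units to (30,30,z50): [ 0.00334675 -0.00088449 -0.69670732]
107 [-5.4  0.3]
108 [-5.4  0.2]
105 [-5.7 -0. ]
108 [-5.4  0.2]
107 [-5.5  0.1]
105 [-5.6 -0.1]
105 [-5.6 -0.1]
107 [-5.5  0.1]
[ 4.68648206 -0.07845281  7.81777868]
```

View pics/near3.png

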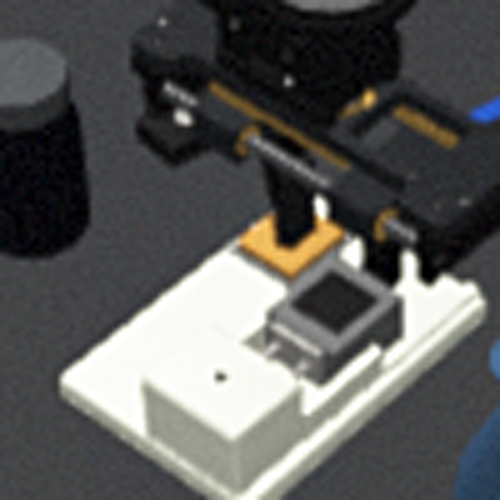

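```bash
python3 -c "
from bench import job;print(job.close_job())"; python3 rel.py
```

```text
the job is handed in; nothing more can be done
None
the job is handed in; nothing more can be done
```

I pressed the paddle of the smaller white dock all the way down with one finger. The other finger stood in the chute and caught the pack. I handed the job in at about 7.4 s while holding that pose; no verdict is reported.

**Last checks before handing in:**
- **Paddle:** the fingertip height was 22.1 mm, where fully down is 22 mm. The vertical force was about 7.8 N, more than the paddle spring alone gives.
- **Pack:** it stood 19–20 mm out of its seat (origin x about -5.5 mm), looked flat, and was still in all 8 frames.
- **Contact on the finger:** right after the catch the force along the chute read about -1 N, so contact was unclear, perhaps because friction at the paddle hid the pack's push. I eased the finger back against the pack. It moved only about 0.3 mm of the 3.2 mm commanded, the pack moved about 0.4 mm with it, and the force rose to about +4.7 N. Part of that 4.7 N may still be friction at the paddle.
- **Other things:** my path stayed clear of the vase, jar, coaster and fob. I did not measure their positions again at the end.

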